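# Drop a bolt into the parts-wash box and give it a shot of cleaner

## Task

Push the upright bolt down through the sprung flap in the lid of the parts-wash box, so that it is wholly inside and the flap has shut behind it. Then press the pump cap of the bottle on the side of the box all the way down and let it spring back up; do not pump before the bolt is in. Leave the tin, the white pot and the roll of tape where they stand.

Things in the scene. Friction and masses are not known exactly. Their poses are not given: they have to be found in the camera images.
- wash_box: parts-wash box fixed to the bench: grey painted steel box 180 x 200 mm (its x, y), lid top 129 mm above the bench, walls 4 mm, on a dark base plate 200 x 320 x 4 mm that also carries the bottle. Origin on the bench under the middle of the box; z up, its own -x is the front (drain plug); the white bottle, 153 mm tall and 50 mm wide, stands strapped at its own y = -155 mm. Inside it is empty, 121 mm deep.
- flap_middle (a point): middle of the flap's mouth, level with the lid's top (box frame: x 0, y +30, z +129 mm); axes as the box's. The mouth is 90 mm (x) by 110 mm (y). It is filled by a plain bare-steel flap, lighter than the lid, hinged along its far edge (own +x side); its front edge swings down into the box.
- flap (a joint): angle of the flap, rad: 0 shut and level, grows as it is pushed down, at most 1.4. A weak spring shuts it: about 0.5 N on the middle of the flap begins to open it and about 1.5 N holds it wide open, so the bolt's own weight keeps it going once let go.
- cap_top (a point): middle of the flat top of the black pump cap on the bottle, 207 mm above the bench when up; moves with the cap. The head is 42 mm in diameter and 17 mm thick; a thin spout runs from it 75 mm along the box's +y to an inlet on the lid.
- pump_cap (a joint): how far the cap is pressed down, m: 0 up, 0.012 fully down at a hard stop. The spring needs 3.6 N to start and 8.4 N to hold it fully down; it springs back up when let go.
- bolt: plain grey steel bolt standing upright on its hexagon head, 80 mm tall; shank 16 mm in diameter, head 24 mm across flats, 27 mm across corners and about 10 mm high. Origin: centre of the head's underside, z along the shank. May be held by the shank and go in head first.
- nail_tin_1: bystander: open grey tin with nails, 73 mm in diameter, 61 mm tall; origin at the centre of its underside
- white_pot_1: bystander: white screw-cap pot, 71 mm in diameter, 85 mm tall; origin at the centre of its underside
- tape_1: bystander: black roll of tape lying flat, 62 mm in diameter, 19 mm tall; origin at the centre of its underside
Not all that is in view belongs to the job. Of the things like the bolt, leave any that is red; of the rest the larger one is meant.

How it is judged (in metres and radians):
On the way, in this order (a step that is already met when the one before it is completed fails the run):
1. the bolt is inside the box and the flap has shut behind it (z of bolt in the frame of wash_box below 0.105 m and x of bolt in the frame of wash_box between -0.088 and 0.088 m and y of bolt in the frame of wash_box between -0.098 and 0.098 m and value of joint flap below 0.12 rad), for 0.2 s.
2. the pump cap is pressed fully down (at least 10 of its 12 mm) (value of joint pump_cap above 0.01 m), for 0.05 s.
At the end, for the whole second after the job is handed in: the bolt is at rest inside the box, below the lid and between its walls, the flap is shut (within 0.12 rad) and the pump cap is back up (within 2 mm) (all of step 1 and value of joint pump_cap below 0.002 m and linear speed of bolt below 0.03 m/s); the robot touches nothing.
It fails at once if the pump cap is pressed by more than 5 mm while the bolt is outside the box (value of joint pump_cap above 0.005 m and (z of bolt in the frame of wash_box above 0.105 m or x of bolt in the frame of wash_box below -0.09 m or x of bolt in the frame of wash_box above 0.09 m or y of bolt in the frame of wash_box below -0.1 m or y of bolt in the frame of wash_box above 0.1 m)).
It fails at once if the tin, the white pot or the roll of tape is moved by more than 30 mm (distance of any of nail_tin_1, white_pot_1, tape_1 from where it was at the start of the episode above 0.03 m).
It also fails if it takes over 48 s, if anything falls off the work surface, if the arm or the gripper's body presses on something with over 40 N, if the wrist force passes 120 N, or if a joint passes its speed limit or range.

## Robot

A 6-joint arm with a two-finger parallel gripper is mounted at the origin on a cart in front of the work surface, level with it; the furniture and walls round the work are solid. World frame = base frame: x ahead of the robot, y to its left, z up, the work surface at z = 0. Lengths are in m, angles in degrees, forces in N, time in s.
With the tool pointing down it reaches from about 0.375 to 0.75 m from the base axis. Payload 9 kg.
Tool frame: the origin (TCP) lies midway between the tips of the shut fingers; the grasp point (between the pads) lies 19 mm behind it; z points along the fingers, y is the line along which they close (so a half turn about z gives the same grasp; the last joint's range is limited). The gripper opens to 85 mm and grips with 20 to 120 N. Pads are 22 mm wide; open, the fingers measure 114 mm over their backs; the gripper's body (76 mm by 85 mm) begins 54 mm behind the grasp point. The pads swing forward as they close: fully open they stand 13 mm farther back than shut.
Start: joints at [-76.988, 5.964, 5.575, 89.605, 0, 77.527], TCP at [0.258, -0.542, 0.231] pointing down, gripper open.
Joint ranges: [-171.21, 171.21], [-48.23, 106.86], [-62.78, 66.21], [-105.2, 120.99], [-86.42, 89.51], [-180, 180]. Speed limits (degrees/s): [127.2, 127.2, 147.25, 180, 180, 180].

## Interface

Orientations are given as a 3x3 rotation matrix whose columns are the frame's x, y, z axes.
In Python, from station import manip gives the robot as it stands.
- The arm moves only by the tool send_rows, never from a script. Its argument "plan" is text: rows parted by semicolons, each of 7 numbers parted by spaces: the turn, a rotation vector about the tool's x, y, z in degrees, then the shift along the tool's x, y, z in m, then the closure, from -1 (fully open) to 1 (shut). In form: wx wy wz tx ty tz fingers; .... A call has 1 to 5 rows; each row shifts and turns the commanded pose from where the row before left it, along the tool's axes as they then stand; what a row does not reach is not made up. A row lasts 1/8 s, in which the tool goes at most 62.5 mm and 10.7 degrees, less where a joint would pass 70% of its speed; a pose out of reach is approached as far as the arm can. A call with a gripper value outside its range is refused whole. The fingers move at their own pace and stop on an object; "squeeze" is the grip in N (left out, the last holds). Time passes only in rows, so rows that do not move let the fingers close. It gives the time, the measured TCP pose, the force, the opening and the grip force at its end, in the units of the state.
- manip.get_state(): the state, without advancing time (a new reading comes with each control period).
- manip.capture(name): name is "side" or "top"; returns a dict with "img" (420x560x3 uint8, red, green, blue), "K" (3x3 intrinsics, pixels), "D" ([k1, k2, p1, p2, k3] as OpenCV has them; the pictures are not rectified), "R" (3x3) and "t" (3): a world point X has camera coordinates R X + t. Camera axes: x right, y down, z forward; pixel columns grow to the right and rows downward; lengths in m; the calibration is good to about 2 mm. A picture is of the moment at which its call begins. There is no depth.
- manip.hand_in(): hands the job in; it is judged then, once.
The state is a dict: "clock": time; "joints": joint angles; "joint_vel": joint speeds; "tau": joint torques, N m; "tcp_pos": TCP position; "tool_rot": TCP orientation; "force": force on the tool from outside, world axes, zero at the start; "moment": the same for the moment, N m; "finger_gap": opening from 0.0 (shut) to 1.0 (fully open); "grasp_force": force on a finger pad.
Only numpy, scipy, OpenCV 4.12 (cv2) and the standard library are available. Lean on these libraries where they do the work, as an engineer would, in place of code of your own. Each camera call takes 0.05 s, during which the arm holds its last target. There are 200 camera calls.

## Working session

There is one attempt and no reset: what is moved stays moved. The work goes in short steps, Python scripts to look and compute and a tool call to move; the robot and the scene stay as the last step left them, time stands still between calls to the robot, and variables do not carry over. Pictures are saved under pics/ and viewed, at most 11 in all, crops included, and the job is handed in when it is done.

Besides the shell and the picture viewer there is one more tool, called after "Request:" as name(argument=value, ...), one argument or row to a line, values as JSON. send_rows: Moves the arm, as the interface text tells. Its arguments: {"type":"object","properties":{"plan":{"type":"string"},"squeeze":{"type":"number"}},"required":["plan"]}

```bash
mkdir -p pics
python3 - <<'E'
from station import manip
import cv2,pickle
c={}
for n in("side","top"):
    c[n]=manip.capture(n); cv2.imwrite(f"pics/{n}0.png",c[n]["img"][:,:,::-1])
    print(n,c[n]["K"],c[n]["D"],c[n]["R"],c[n]["t"])
pickle.dump(c,open("c0.pkl","wb"))
s=manip.get_state();print(s["clock"],s["tcp_pos"],s["tool_rot"],s["force"],s["finger_gap"])
E
```

```text
side [[444.88113226   0.         281.12964657]
 [  0.         444.88113226 211.82725295]
 [  0.           0.           1.        ]] [-0.00274139  0.          0.          0.          0.        ] [[-0.80924644 -0.5873239   0.01307061]
 [-0.21983189  0.2821137  -0.93385534]
 [ 0.54478816 -0.75859245 -0.35741203]] [0.45363836 0.22274218 0.94707185]
top [[509.54586859   0.         287.72856244]
 [  0.         509.54586859 218.56293004]
 [  0.           0.           1.        ]] [-0.12652283  0.          0.          0.          0.        ] [[ 1.04075300e-02 -9.99945692e-01 -5.43533015e-04]
 [-9.79705266e-01 -1.00880503e-02 -2.00189469e-01]
 [ 2.00173114e-01  2.61598007e-03 -9.79757052e-01]] [0.06929254 0.5484872  1.55904891]
0.1 [ 0.25808927 -0.54133414  0.23058538] [[ 9.02688470e-01  4.30294601e-01 -2.88108511e-04]
 [ 4.30294634e-01 -9.02687767e-01  1.15050865e-03]
 [ 2.34985634e-04 -1.16252244e-03 -9.99999297e-01]] [-0.67271479  0.1609058  -0.4311416 ] 1.0029399226235256
```

View pics/side0.png

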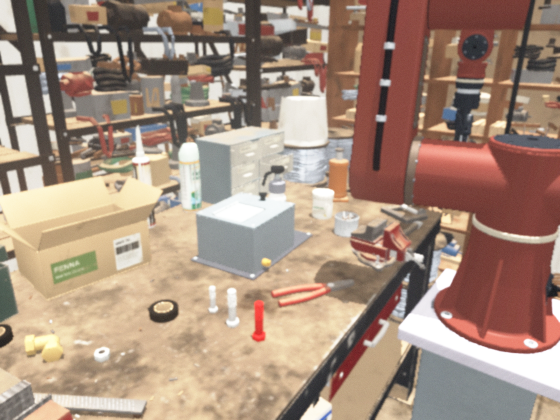

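View pics/top0.png

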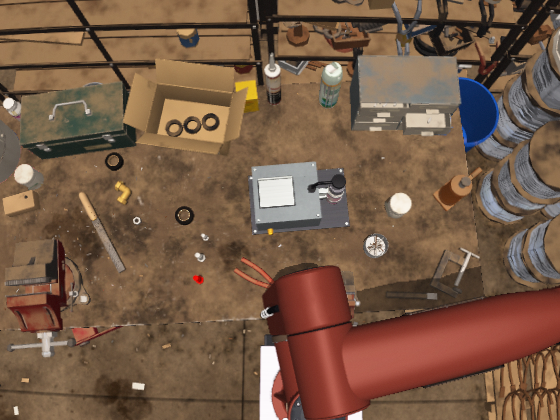

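The side view shows three upright bolts: a small grey one (212,299), a larger grey one (232,307) and a red one (259,321). In the top view they are at (204,237), (200,257) and (198,279). The larger grey one is the target. In the top view the box is at about (285,195), the flap (276,191), the cap (337,182), the tape (184,215), the pot (399,205) and the tin (375,246).

```bash
cat > h.py <<'E'
import cv2,numpy as np
def ray(c,p):
    q=cv2.undistortPoints(np.array([[p]],float),c["K"],np.array(c["D"],float))[0,0]
    R=np.array(c["R"]);d=R.T@np.array([*q,1]);return -R.T@np.array(c["t"]),d/np.linalg.norm(d)
def plane(c,p,z):
    o,d=ray(c,p);return o+d*(z-o[2])/d[2]
def proj(c,X):
    return cv2.projectPoints(np.array(X,float).reshape(-1,3),cv2.Rodrigues(np.array(c["R"]))[0],np.array(c["t"]),c["K"],np.array(c["D"],float))[0][:,0]
def tri(c1,p1,c2,p2):
    A=np.zeros((3,3));b=np.zeros(3)
    for c,p in((c1,p1),(c2,p2)):
        o,d=ray(c,p);M=np.eye(3)-np.outer(d,d);A+=M;b+=M@o
    return np.linalg.solve(A,b)
E
python3 - <<'E'
import pickle,cv2,numpy as np
from h import *
c=pickle.load(open("c0.pkl","rb"));s,t=c["side"],c["top"]
a=cv2.resize(s["img"][270:350,190:280],None,fx=4.4,fy=4.4,interpolation=cv2.INTER_CUBIC)
b=cv2.resize(t["img"][150:290,180:360],None,fx=4.4,fy=4.4,interpolation=cv2.INTER_CUBIC)
cv2.imwrite("pics/cs.png",a[:,:,::-1]);cv2.imwrite("pics/ct.png",b[:,:,::-1][:600])
for n,v,bx in(("side",s,(270,350,190,280)),("top",t,(225,270,185,215))):
    y0,y1,x0,x1=bx;h=cv2.cvtColor(v["img"][y0:y1,x0:x1],cv2.COLOR_RGB2HSV)
    m=((h[...,2]>150)&(h[...,1]<50)).astype(np.uint8)
    k,l,st,ce=cv2.connectedComponentsWithStats(m)
    for i in range(1,k):
        if st[i,4]>8: print(n,st[i]+[x0,y0,0,0,0],ce[i]+[x0,y0])
print("bolt ground guesses",plane(s,(233,324),0),plane(t,(200,257),.04))
print("cap",plane(t,(337,181),.207))
E
```

```text
side [222 270  42  10 207] [246.352657   273.23671498]
side [208 285  10  28 202] [212.33663366 299.09405941]
side [226 288  14  40 398] [231.74874372 308.30653266]
top [201 234   8   7  27] [204.11111111 236.96296296]
top [195 253  10   9  51] [199.39215686 256.66666667]
bolt ground guesses [0.42484483 0.35458034 0.        ] [0.42386952 0.35139464 0.04      ]
cap [ 0.62998661 -0.06785752  0.207     ]
```

View pics/cs.png

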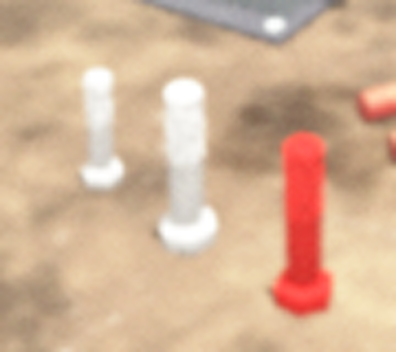

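View pics/ct.png

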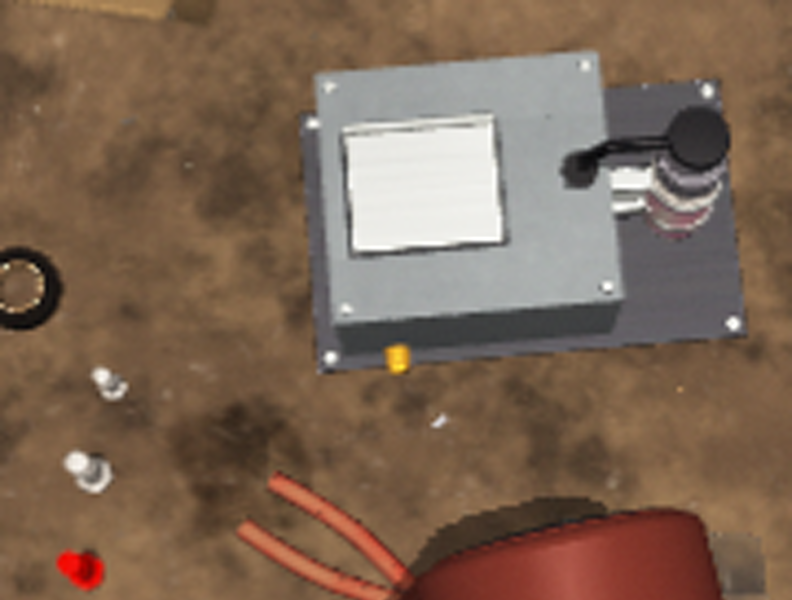

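The crops confirm it: middle grey bolt is clearly larger than the left grey one. Its top face is at side (231.8,291) and its base at (232.7,323.5). The flap is the light rectangle, and the cap is at top (338,181).

```bash
cat >> h.py <<'E'
def cp(x,y): return (x/4.4+180-.39,y/4.4+150-.39)
def sp(x,y): return (x/4.4+190-.39,y/4.4+270-.39)
E
python3 - <<'E'
import pickle
from h import *
c=pickle.load(open("c0.pkl","rb"));s,t=c["side"],c["top"]
print("bolt top tri",tri(s,sp(184,92),t,cp(76,462)),"base",plane(s,sp(188,236),0),plane(t,cp(93,476),0),plane(s,sp(184,92),.08),plane(t,cp(76,462),.08))
print("small",plane(s,sp(98,77),.057),"red",plane(s,sp(304,147),.08))
f=[plane(t,cp(*p),.129) for p in((342,130),(495,118),(505,241),(352,254))]
print("flap",np.mean(f,0));l=[plane(t,cp(*p),.129) for p in((315,73),(597,51),(623,298),(335,325))]
for q in(f,l):
    print([np.linalg.norm(q[i]-q[i-1]).round(4) for i in range(4)],np.mean(q,0),
     np.degrees(np.arctan2(*( (q[0]-q[3]+q[1]-q[2])[[1,0]])),),np.degrees(np.arctan2(*(-(q[0]-q[1]+q[3]-q[2])[[0,1]]*[1,-1]))))
print("cap",plane(t,cp(698,138),.207))
E
```

```text
bolt top tri [0.42634673 0.35466832 0.07816819] base [0.42766775 0.3534459  0.        ] [0.42630986 0.3558759  0.        ] [0.42418106 0.35689113 0.08      ] [0.42617446 0.35438259 0.08      ]
small [0.49214969 0.34322395 0.057     ] red [0.35315575 0.35951941 0.08      ]
flap [0.61601293 0.11191336 0.129     ]
[np.float64(0.0892), np.float64(0.1072), np.float64(0.0886), np.float64(0.106)] [0.61601293 0.11191336 0.129     ] 5.365244744634621 5.39067880013043
[np.float64(0.1812), np.float64(0.199), np.float64(0.1783), np.float64(0.1986)] [0.61649508 0.08134642 0.129     ] 5.7505946329928035 5.646067597685117
cap [ 0.63011064 -0.07149934  0.207     ]
```

```bash
cat > go.py <<'E'
# usage: go.py x y z yaw n : rows from the present pose, in an arc about the base
import sys,numpy as np
from station import manip
x,y,z,yaw,n=map(float,sys.argv[1:6]);n=int(n)
s=manip.get_state();p=np.array(s["tcp_pos"]);R=np.array(s["tool_rot"])
print("now",p.round(4),"yaw",np.degrees(np.arctan2(R[1,0],R[0,0])).round(2),"zaxis",R[:,2].round(4),"j",np.round(s["joints"],1),"t",s["clock"],"F",np.round(s["force"],1),"gap",s["finger_gap"])
y0=np.degrees(np.arctan2(R[1,0],R[0,0]));dy=(yaw-y0+180)%360-180
a=lambda q:np.array([np.hypot(q[0],q[1]),np.arctan2(q[1],q[0]),q[2]])
A,B=a(p),a([x,y,z]);q=p;ps=y0
for i in range(1,n+1):
    r=A+(B-A)*i/n;w=np.array([r[0]*np.cos(r[1]),r[0]*np.sin(r[1]),r[2]]);d=w-q
    k=np.radians(ps);print(f"wz {-dy/n:.1f} t {d[0]*np.cos(k)+d[1]*np.sin(k):.4f} {d[0]*np.sin(k)-d[1]*np.cos(k):.4f} {-d[2]:.4f}");q=w;ps+=dy/n
E
python3 go.py .4265 .3547 .24 185.5 20
```

```text
now [ 0.2581 -0.5413  0.2306] yaw 25.49 zaxis [-3.0e-04  1.2e-03 -1.0e+00] j [-77.    6.    5.5  89.6  -0.   77.5] t 0.1 F [-0.7  0.2 -0.4] gap 1.0029399226235256
wz -8.0 t 0.0543 -0.0047 -0.0005
wz -8.0 t 0.0542 -0.0021 -0.0005
wz -8.0 t 0.0541 0.0006 -0.0005
wz -8.0 t 0.0538 0.0032 -0.0005
wz -8.0 t 0.0534 0.0057 -0.0005
wz -8.0 t 0.0528 0.0083 -0.0005
wz -8.0 t 0.0522 0.0108 -0.0005
wz -8.0 t 0.0514 0.0133 -0.0005
wz -8.0 t 0.0505 0.0157 -0.0005
wz -8.0 t 0.0495 0.0180 -0.0005
wz -8.0 t 0.0483 0.0203 -0.0005
wz -8.0 t 0.0471 0.0226 -0.0005
wz -8.0 t 0.0458 0.0247 -0.0005
wz -8.0 t 0.0444 0.0268 -0.0005
wz -8.0 t 0.0428 0.0288 -0.0005
wz -8.0 t 0.0412 0.0307 -0.0005
wz -8.0 t 0.0395 0.0326 -0.0005
wz -8.0 t 0.0378 0.0343 -0.0005
wz -8.0 t 0.0359 0.0359 -0.0005
wz -8.0 t 0.0340 0.0375 -0.0005
```

Request:
send_rows(
  plan="0 0 -8 0.054 -0.005 -0.004 -1;0 0 -8 0.054 -0.002 -0.004 -1;0 0 -8 0.054 0.001 -0.004 -1;0 0 -8 0.054 0.003 -0.004 -1;0 0 -8 0.053 0.006 -0.004 -1",
)

```text
clock: 0.72
tcp_pos: [0.4617, -0.3653, 0.2509]
tool_rot: [[0.411, 0.912, -0.0], [0.912, -0.411, 0.0], [0.0, -0.001, -1.0]]
force: [0.2, -1.2, 0.3]
finger_gap: 0.998
grasp_force: 0.0
```

Request:
send_rows(
  plan="0 0 -8 0.053 0.008 -0.004 -1;0 0 -8 0.052 0.011 -0.004 -1;0 0 -8 0.051 0.013 0 -1;0 0 -8 0.05 0.016 0 -1;0 0 -8 0.05 0.018 0 -1",
)

```text
clock: 1.35
tcp_pos: [0.5638, -0.1232, 0.2587]
tool_rot: [[-0.271, 0.962, -0.001], [0.962, 0.271, 0.0], [0.0, -0.001, -1.0]]
force: [1.0, -0.3, 0.2]
finger_gap: 1.002
grasp_force: 0.0
```

Request:
send_rows(
  plan="0 0 -8 0.048 0.02 0 -1;0 0 -8 0.047 0.023 0 -1;0 0 -8 0.046 0.025 0 -1;0 0 -8 0.044 0.027 0 -1;0 0 -8 0.043 0.029 0 -1",
)

```text
clock: 1.98
tcp_pos: [0.5499, 0.1345, 0.2588]
tool_rot: [[-0.827, 0.563, -0.001], [0.563, 0.827, -0.0], [0.0, -0.0, -1.0]]
force: [-0.3, 0.4, 0.7]
finger_gap: 1.002
grasp_force: 0.0
```

Request:
send_rows(
  plan="0 0 -8 0.041 0.031 0 -1;0 0 -8 0.04 0.033 0 -1;0 0 -8 0.038 0.034 0 -1;0 0 -8 0.036 0.036 0 -1;0 0 -8 0.034 0.038 0 -1",
)

```text
clock: 2.6
tcp_pos: [0.4255, 0.3559, 0.2588]
tool_rot: [[-0.995, -0.1, -0.001], [-0.1, 0.995, -0.0], [0.001, -0.0, -1.0]]
force: [0.4, 0.6, 0.1]
finger_gap: 0.999
grasp_force: 0.0
```

```bash
python3 go.py .4265 .3547 .13 185.5 3
```

```text
now [0.4255 0.3559 0.2588] yaw -174.25 zaxis [-6.e-04 -3.e-04 -1.e+00] j [26.4 -1.4  0.8 92.3 -0.  20.6] t 2.6 F [0.4 0.6 0.1] gap 0.9985282400079363
wz 0.1 t -0.0003 -0.0004 0.0429
wz 0.1 t -0.0003 -0.0004 0.0429
wz 0.1 t -0.0003 -0.0004 0.0429
```

Request:
send_rows(
  plan="0 0 0 -0.001 -0.001 0.05 -1;0 0 0 0 0 0.05 -1;0 0 0 0 0 0.05 -1;0 0 0 0 0 0.04 -1;0 0 0 0 0 0.025 -1",
)

```text
clock: 3.22
tcp_pos: [0.4264, 0.3531, 0.0415]
tool_rot: [[-0.995, -0.096, -0.003], [-0.096, 0.995, -0.001], [0.003, -0.001, -1.0]]
force: [-0.1, 0.1, -0.2]
finger_gap: 0.997
grasp_force: 0.0
```

Run:
```python
from station import manip
import cv2,numpy as np
from h import *
a=manip.capture("side");b=manip.capture("top");cv2.imwrite("pics/g.png",np.hstack([cv2.resize(a["img"][250:350,180:290],(396,360)),cv2.resize(b["img"][200:300,150:260],(396,360))])[:,:,::-1])
s=manip.get_state();print(s["tcp_pos"],s["finger_gap"],s["force"],proj(a,s["tcp_pos"]))
```

```text
[0.42541448 0.35253651 0.04073514] 0.9997898005845895 [-0.08552913  0.18400604 -0.62828295] [[232.94686718 306.37863841]]
```

View pics/g.png

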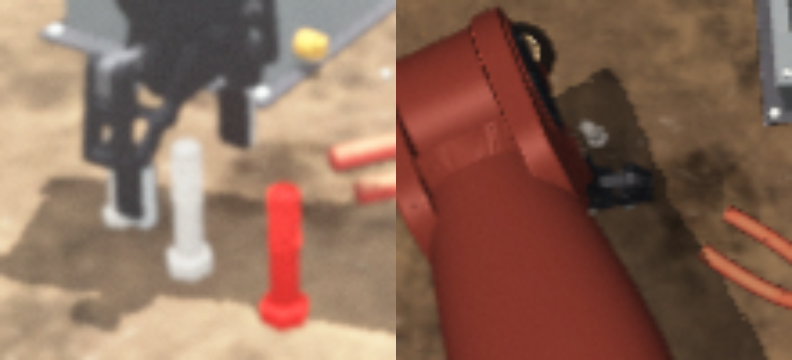

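The fingers straddle the grey bolt (left crop: left finger about (130,170), right about (237,120), bolt (188,210)). I'll check the expected finger projections.

Run:
```python
import pickle
from h import *
c=pickle.load(open("c0.pkl","rb"))
for X in([.4215,.395,.054],[.4295,.31,.054],[.4265,.3547,.08],[.4265,.3547,0]): print((proj(c["side"],X)-[180,250])*3.6)
```

```text
[[142.3898457  219.30703296]]
[[233.932357   148.34965842]]
[[184.66385442 142.88083377]]
[[188.47476176 265.45962346]]
```

Request:
send_rows(
  plan="0 0 0 0 0.002 0 1;0 0 0 0 0 0 1;0 0 0 0 0 0 1;0 0 0 0 0 0 1;0 0 0 0 0 0 1",
  squeeze=40,
)

```text
clock: 3.95
tcp_pos: [0.4281, 0.356, 0.0449]
tool_rot: [[-0.995, -0.096, 0.001], [-0.096, 0.995, 0.001], [-0.001, 0.0, -1.0]]
force: [-0.7, 0.9, 4.5]
finger_gap: 0.17
grasp_force: 38.9
```

Request:
send_rows(
  plan="0 0 0 0 0 0 1;0 0 0 0 0 -0.02 1;0 0 0 0 0 -0.05 1;0 0 0 0 0 -0.05 1;0 0 0 0 0 -0.05 1",
)

```text
clock: 4.58
tcp_pos: [0.4273, 0.3555, 0.2167]
tool_rot: [[-0.995, -0.096, 0.0], [-0.096, 0.995, -0.0], [-0.0, -0.0, -1.0]]
force: [0.2, 1.2, -2.1]
finger_gap: 0.17
grasp_force: 39.0
```

Request:
send_rows(
  plan="0 0 0 0 0 -0.05 1;0 0 0 0 0 -0.02 1;0 0 0 0 0 0 1",
)

```text
clock: 4.95
tcp_pos: [0.4282, 0.356, 0.2865]
tool_rot: [[-0.995, -0.096, 0.003], [-0.096, 0.995, 0.001], [-0.003, 0.001, -1.0]]
force: [-0.7, 0.0, -2.3]
finger_gap: 0.166
grasp_force: 39.0
```

```bash
python3 - <<'E'
from station import manip
import cv2,numpy as np
from h import *
a=manip.capture("side");s=manip.get_state();p=proj(a,s["tcp_pos"])[0];u,v=map(int,p)
cv2.imwrite("pics/l.png",cv2.resize(a["img"][v-60:v+60,u-60:u+60],(480,480))[:,:,::-1]);print(s["tcp_pos"],p,s["finger_gap"],s["grasp_force"])
E
python3 go.py .599 .110 .281 185.5 6
```

```text
[0.42775688 0.35575627 0.28464182] [227.34685746 191.6101718 ] 0.16961668650349113 39.047616720199585
now [0.4278 0.3558 0.2846] yaw -174.52 zaxis [ 6.e-04  1.e-04 -1.e+00] j [26.3 -0.6  4.4 95.  -0.  20.8] t 5.0 F [ 0.2  0.1 -3. ] gap 0.16961668650349113
wz -0.0 t -0.0327 -0.0360 0.0006
wz -0.0 t -0.0298 -0.0394 0.0006
wz -0.0 t -0.0266 -0.0425 0.0006
wz -0.0 t -0.0231 -0.0453 0.0006
wz -0.0 t -0.0194 -0.0478 0.0006
wz -0.0 t -0.0153 -0.0500 0.0006
```

View pics/l.png

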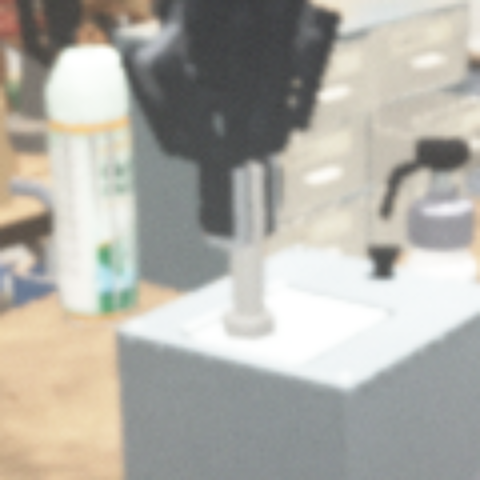

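The bolt hangs upright in the pads (crop (250,250), head at (248,325)), well above the lid. Next I carry it over the flap.

Request:
send_rows(
  plan="0 0 0 -0.033 -0.036 0 1;0 0 0 -0.03 -0.039 0 1;0 0 0 -0.027 -0.042 0 1;0 0 0 -0.023 -0.045 0 1;0 0 0 -0.019 -0.048 0 1",
)

```text
clock: 5.62
tcp_pos: [0.5791, 0.1579, 0.2821]
tool_rot: [[-0.995, -0.096, -0.003], [-0.096, 0.995, -0.0], [0.003, 0.0, -1.0]]
force: [1.5, -0.1, -1.7]
finger_gap: 0.17
grasp_force: 39.2
```

Request:
send_rows(
  plan="0 0 0 -0.015 -0.05 0 1;0 0 0 0 0 0.02 1;0 0 0 0 0 0.02 1;0 0 0 0 0 0.02 1;0 0 0 0 0 0 1",
)

```text
clock: 6.25
tcp_pos: [0.597, 0.111, 0.2209]
tool_rot: [[-0.995, -0.095, -0.006], [-0.095, 0.995, 0.0], [0.006, 0.001, -1.0]]
force: [0.1, 1.2, -2.2]
finger_gap: 0.172
grasp_force: 39.4
```

```bash
python3 - <<'E'
from station import manip
import cv2,numpy as np
from h import *
a=manip.capture("side");b=manip.capture("top")
cv2.imwrite("pics/o.png",np.hstack([cv2.resize(a["img"][140:290,180:330],(400,400)),cv2.resize(b["img"][140:260,230:350],(400,400))])[:,:,::-1])
E
python3 go.py .598 .110 .181 185.5 2
```

```text
now [0.5983 0.1111 0.2239] yaw -174.51 zaxis [-0.0013 -0.     -1.    ] j [-1.8  7.5  6.4 89.  -0.  -7.3] t 6.35 F [ 0.7 -0.6 -1.3] gap 0.1720618792666657
wz -0.0 t 0.0002 -0.0005 0.0214
wz -0.0 t 0.0002 -0.0005 0.0214
```

View pics/o.png

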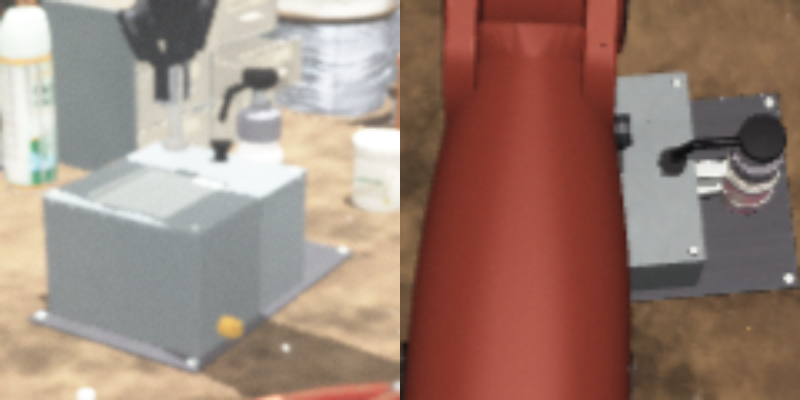

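The bolt's head hangs at left crop (175,148), above the flap (95–240, 170–215). I'll check the projections.

Run:
```python
import pickle
from h import *
c=pickle.load(open("c0.pkl","rb"));s=c["side"]
k=np.radians(5.5);ex=np.array([np.cos(k),np.sin(k),0]);ey=np.array([-np.sin(k),np.cos(k),0]);m=np.array([.616,.112,.129])
P=[m+a*ex*.045+b*ey*.055 for a,b in((-1,-1),(-1,1),(1,1),(1,-1))]+[np.array([.5985,.111,.179])]
L=[m-ey*.03+a*ex*.09+b*ey*.1 for a,b in((-1,-1),(-1,1),(1,1),(1,-1))]
print((proj(s,P+L)-[180,140])*2.667); print(proj(s,P))
x=cv2.resize(s["img"][180:280,190:310],(720,600),interpolation=cv2.INTER_CUBIC);
for p in (proj(s,P[:4]+L)-[190,180])*6: cv2.circle(x,tuple(map(int,p)),4,(255,0,0),1)
cv2.imwrite("pics/b.png",x[:,:,::-1])
```

```text
[[227.01238263 181.95064815]
 [162.58878021 217.44232417]
 [ 85.04858128 198.3229754 ]
 [152.88676307 165.4592171 ]
 [171.04763533 144.44744128]
 [303.45160397 168.57208365]
 [194.33923954 233.08857254]
 [ 38.13297163 193.9904249 ]
 [159.54662056 138.53426857]]
[[265.11900361 208.22296519]
 [240.96317218 221.53068023]
 [211.88923183 214.36182055]
 [237.32537048 202.03945148]
 [244.13484639 194.16102035]]
```

View pics/b.png

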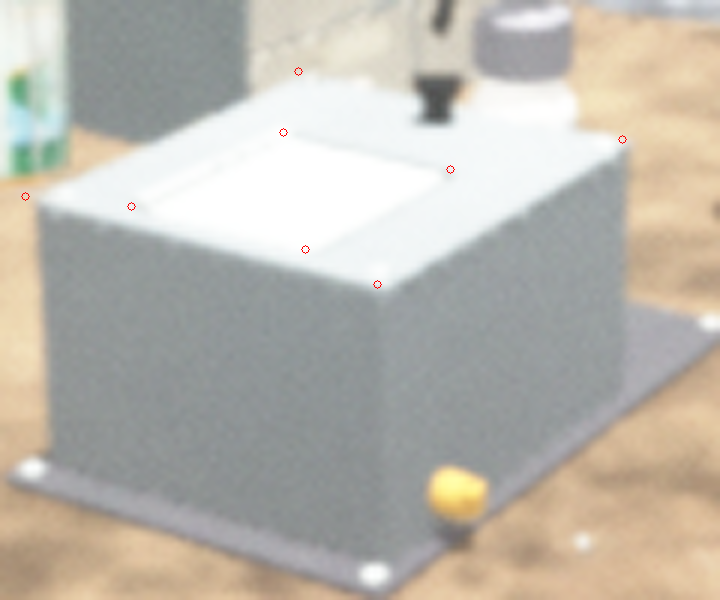

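The predicted corners land within about 1.5 px of the real ones. Next I lower the bolt through the flap.

Request:
send_rows(
  plan="0 0 0 0 0 0.02 1;0 0 0 0 0 0.02 1;0 0 0 0 0 0.015 1;0 0 0 0 0 0.01 1;0 0 0 0 0 0 1",
)

```text
clock: 6.98
tcp_pos: [0.5984, 0.111, 0.1586]
tool_rot: [[-0.995, -0.096, -0.001], [-0.096, 0.995, -0.0], [0.001, 0.0, -1.0]]
force: [0.6, 1.2, -0.9]
finger_gap: 0.174
grasp_force: 39.4
```

Request:
send_rows(
  plan="0 0 0 0 0 0.015 1;0 0 0 0 0 0.015 1;0 0 0 0 0 0.015 1;0 0 0 0 0 0.015 1;0 0 0 0 0 0.01 1",
)

```text
clock: 7.6
tcp_pos: [0.5982, 0.111, 0.0877]
tool_rot: [[-0.995, -0.096, -0.001], [-0.096, 0.995, -0.0], [0.001, 0.0, -1.0]]
force: [-0.0, 0.7, -1.2]
finger_gap: 0.172
grasp_force: 39.5
```

Request:
send_rows(
  plan="0 0 0 0 0 0 1;0 0 0 0 0 0 1",
)

```text
clock: 7.85
tcp_pos: [0.5988, 0.111, 0.0895]
tool_rot: [[-0.995, -0.096, -0.0], [-0.096, 0.995, -0.0], [0.0, -0.0, -1.0]]
force: [-1.4, 0.0, -3.0]
finger_gap: 0.175
grasp_force: 39.4
```

Request:
send_rows(
  plan="0 0 0 0 0 0 0.1;0 0 0 0 0 0 0.1;0 0 0 0 0 0 0.1;0 0 0 0 0 0 0.1;0 0 0 0 0 0 0.1",
)

```text
clock: 8.48
tcp_pos: [0.5989, 0.111, 0.0894]
tool_rot: [[-0.995, -0.096, 0.0], [-0.096, 0.995, -0.0], [-0.0, -0.0, -1.0]]
force: [1.3, -0.8, 1.3]
finger_gap: 0.451
grasp_force: 0.3
```

Request:
send_rows(
  plan="0 0 0 0 0 -0.03 0.1;0 0 0 0 0 -0.04 0.1;0 0 0 0 0 -0.05 0.1;0 0 0 0 0 -0.05 0.1;0 0 0 0 0 -0.02 0.1",
)

```text
clock: 9.1
tcp_pos: [0.5997, 0.111, 0.2829]
tool_rot: [[-0.995, -0.096, 0.004], [-0.096, 0.995, -0.0], [-0.004, -0.001, -1.0]]
force: [0.1, 0.5, -0.6]
finger_gap: 0.453
grasp_force: 0.0
```

```bash
python3 - <<'E'
from station import manip
import cv2,numpy as np
a=manip.capture("side");b=manip.capture("top")
cv2.imwrite("pics/r.png",np.hstack([cv2.resize(a["img"][140:290,180:330],(400,400)),cv2.resize(b["img"][140:260,230:350],(400,400))])[:,:,::-1])
E
python3 go.py .630 -.072 .28 185.5 4
```

```text
now [0.5999 0.111  0.282 ] yaw -174.51 zaxis [ 4.3e-03 -2.0e-04 -1.0e+00] j [-1.8  8.5 13.6 94.9 -0.  -7.3] t 9.2 F [-0.   0.2  0.3] gap 0.4501614410358579
wz -0.0 t -0.0083 -0.0451 0.0005
wz -0.0 t -0.0049 -0.0460 0.0005
wz -0.0 t -0.0014 -0.0467 0.0005
wz -0.0 t 0.0021 -0.0471 0.0005
```

View pics/r.png

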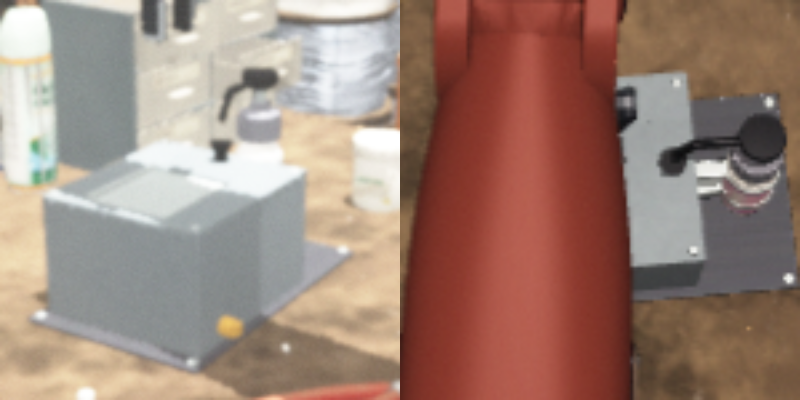

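The bolt has left the gripper (no bolt below the fingers) and the flap looks flat and shut, as it did before. Next I move to the cap with the fingers shut.

Request:
send_rows(
  plan="0 0 0 -0.008 -0.045 0 1;0 0 0 -0.005 -0.046 0 1;0 0 0 -0.001 -0.047 0 1;0 0 0 0.002 -0.047 0 1;0 0 0 0 0 0 1",
  squeeze=30,
)

```text
clock: 9.82
tcp_pos: [0.6279, -0.075, 0.2769]
tool_rot: [[-0.996, -0.092, -0.003], [-0.092, 0.996, 0.0], [0.003, 0.001, -1.0]]
force: [-0.2, 0.3, 0.5]
finger_gap: 0.001
grasp_force: 0.0
```

Request:
send_rows(
  plan="0 0 0 0 0 0.02 1;0 0 0 0 0 0.02 1;0 0 0 0 0 0.015 1;0 0 0 0 0 0.01 1;0 0 0 0 0 0 1",
)

```text
clock: 10.45
tcp_pos: [0.6281, -0.0716, 0.2135]
tool_rot: [[-0.995, -0.096, -0.001], [-0.096, 0.995, 0.0], [0.001, 0.0, -1.0]]
force: [0.2, -0.7, -0.2]
finger_gap: 0.001
grasp_force: 0.0
```

```bash
python3 - <<'E'
from station import manip
import cv2,numpy as np
a=manip.capture("side");b=manip.capture("top")
cv2.imwrite("pics/p.png",np.hstack([cv2.resize(a["img"][130:230,230:330],(400,400)),cv2.resize(b["img"][140:260,230:350],(400,400))])[:,:,::-1])
E
python3 go.py .630 -.072 .194 185.5 2
```

```text
now [ 0.6287 -0.0719  0.2149] yaw -174.51 zaxis [ 8.e-04 -3.e-04 -1.e+00] j [-18.3  11.5  10.   88.4  -0.  -23.8] t 10.55 F [ 0.9 -0.1  0.3] gap -0.00013366185034092962
wz -0.0 t -0.0006 -0.0001 0.0105
wz -0.0 t -0.0006 -0.0001 0.0105
```

View pics/p.png

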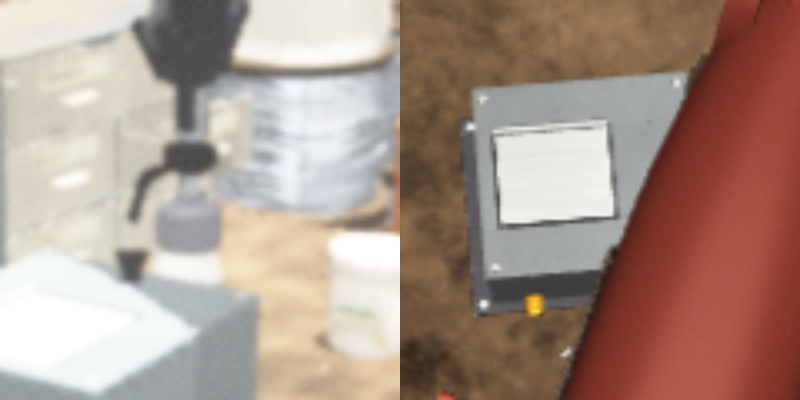

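The flap is shut (right crop (555,172)) and the shut fingers stand centred over the cap (left crop (190,155)). Next I press.

Request:
send_rows(
  plan="0 0 0 0 0 0.006 1;0 0 0 0 0 0.006 1;0 0 0 0 0 0.004 1;0 0 0 0 0 0.003 1;0 0 0 0 0 0 1",
)

```text
clock: 11.18
tcp_pos: [0.629, -0.0722, 0.1961]
tool_rot: [[-0.995, -0.096, 0.002], [-0.096, 0.995, -0.001], [-0.002, -0.001, -1.0]]
force: [-0.1, -0.2, 7.7]
finger_gap: 0.003
grasp_force: 3.8
```

Request:
send_rows(
  plan="0 0 0 0 0 0.002 1;0 0 0 0 0 0 1;0 0 0 0 0 0 1",
)

```text
clock: 11.55
tcp_pos: [0.629, -0.0722, 0.195]
tool_rot: [[-0.995, -0.096, 0.002], [-0.096, 0.995, -0.001], [-0.002, -0.001, -1.0]]
force: [-1.5, 0.4, 11.6]
finger_gap: 0.001
grasp_force: 5.6
```

Request:
send_rows(
  plan="0 0 0 0 0 0.001 1;0 0 0 0 0 0 1;0 0 0 0 0 0 1",
)

```text
clock: 11.92
tcp_pos: [0.6291, -0.0722, 0.195]
tool_rot: [[-0.995, -0.096, 0.003], [-0.096, 0.995, -0.001], [-0.003, -0.002, -1.0]]
force: [-3.7, 1.1, 17.2]
finger_gap: -0.0
grasp_force: 8.3
```

Request:
send_rows(
  plan="0 0 0 0 0 -0.01 1;0 0 0 0 0 -0.02 1;0 0 0 0 0 -0.04 1;0 0 0 0 0 -0.03 1;0 0 0 0 0 0 1",
)

```text
clock: 12.55
tcp_pos: [0.6293, -0.0723, 0.2947]
tool_rot: [[-0.995, -0.096, 0.004], [-0.096, 0.995, -0.001], [-0.003, -0.002, -1.0]]
force: [-0.1, 0.7, -0.5]
finger_gap: -0.0
grasp_force: 0.0
```

Run:
```python
from station import manip
import cv2,numpy as np,pickle
c=pickle.load(open("c0.pkl","rb"))
a=manip.capture("side")["img"];b=manip.capture("top")["img"];f=lambda i,y0,y1,x0,x1:cv2.resize(i[y0:y1,x0:x1],(400,280))
cv2.imwrite("pics/e.png",np.vstack([np.hstack([f(a,150,220,240,340),f(c["side"]["img"],150,220,240,340)]),np.hstack([f(b,140,259,180,350),f(a,230,330,140,283)])])[:,:,::-1])
s=manip.get_state();print(s["clock"],s["tcp_pos"],s["force"])
```

```text
12.65 [ 0.62843607 -0.07202273  0.29146968] [-0.63436488 -0.6446227  -0.62277093]
```

View pics/e.png

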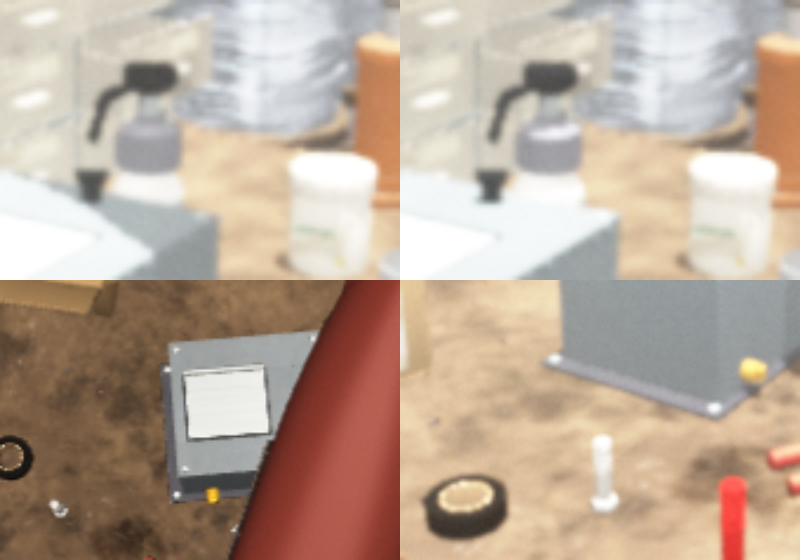

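The hard stop held at z 0.195 under 17 N, and the cap is back at its starting height (crop (150,77), same as before). The flap is shut, the large bolt is gone from the bench, and the small and red ones still stand.

```bash
python3 -c "
from station import manip
print(manip.hand_in())"
```

```text
the job is handed in; nothing more can be done
None
```

The larger grey bolt went down through the flap and the flap shut behind it. I then pressed the pump cap to its hard stop, it sprang back up, and I handed the job in at about 12.7 s; no verdict came back.

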